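# Hold open the vise guard gate

### The job

Open the guard gate in front of the bench vise so that a student can reach the clamped circuit board. Squeeze the two tabs of the catch nearer the hinge fully together first, then those of the catch nearer the gate's free edge, and swing the gate out by its upright handle, past its detent, until it is wide open (at least three quarters of a right angle, 80 degrees being a good aim). A spring pulls the gate back, so finish while still holding it wide open, and leave the loose parts on the bench where they are.

Things in the scene. Friction and masses are not known exactly. Their poses are not given: they have to be found in the camera images.
- guard: Fixed aluminium guard bay round the vise. Origin on the bench (z = 0) below the middle of its front; +y towards the hinge, -x out of the gate side. A header bar (x 16 to 68, y -125 to 125, top z 135 mm) carries both catches. The closed gate lies at x = 0, y -40 to 100 mm. Vise and board behind (x 80 to 215 mm) reach z 148 mm; base plate 370 x 260 x 10 mm.
- catch_hinge_mid (a point): Midway between the unsqueezed tabs of the catch nearer the hinge, z 155 mm; fixed to the guard. Two upright steel plates side by side along the guard's y, 8 mm thick (y), 22 mm wide (x), z 135 to 173 mm; outer faces 42 mm apart, 28 mm when squeezed. The -y tab is fixed, the +y tab slides 14 mm to it (5 N) and stays. Its bolt hooks in front of a gate pin (guard x -16 to 4, z 136 to 152 mm).
- catch_free_mid (a point): The same point and the same sizes for the equal catch nearer the gate's free edge, z 155 mm, 100 mm to the guard's -y of the other; its +y tab too is the one that slides, to -y.
- catch_hinge (a joint): Travel of the sliding tab of the hinge-side catch: 0 latched, 0.014 m fully squeezed; the gate is free of it beyond about 0.009. As only the +y tab moves, the middle between the tabs shifts to -y by half the travel (7 mm when fully squeezed): centre the fingers there.
- catch_free (a joint): Travel of the sliding tab of the free-edge catch: 0 latched, 0.014 m fully squeezed; the middle between its tabs too is then 7 mm farther to -y.
- gate (a joint): Gate angle in rad: 0 closed, growing as it swings out to the guard's -x, clockwise from above; stop at 1.65. A spring ball under it is the detent, met near 0.65 and passed by 0.95 (about 7 N at the handle). A closing spring pulls at the handle with 0.5 N closed to 3 N wide open; let go wide open, it swings shut.
- gate_hinge (a point): On the gate's upright hinge axis, 135 mm above the bench (the gate's top is at 134 mm, pins on it up to 152 mm).
- gate_handle (a point): Centre of the top end of the gate's handle, z 160 mm: an upright round steel post, 14 mm diameter, free from z 95 to 160 mm, on a bracket 55 mm out in front of the gate (guard -x when closed) and 120 mm from the hinge along the gate. It moves with the gate.
- enclosure_half: Loose black plastic enclosure half, open box 100 x 65 x 28 mm; origin at the centre of its underside. To be left alone.
- spacer_rod: Loose steel hex spacer rod lying on the bench, 15 x 90 mm along its x; origin on the bench below its middle. To be left alone.
- terminal_block: Loose terminal block with tin-plated clamps, 24 x 70 x 22 mm; origin at the centre of its underside. To be left alone.

How it is judged:
By the outcome, as a careful person would: the job done as asked, in the order asked, and still so for the second after the job is handed in, while the arm keeps its last pose, push and grip.
It also fails if it takes over 53 s, if anything falls off the work surface, if the arm or the gripper's body presses on something with over 40 N, if the wrist force passes 120 N, or if a joint passes its speed limit or range.

### The arm

A 6-joint arm with a two-finger parallel gripper is mounted at the origin on the work surface. World frame = base frame: x ahead of the robot, y to its left, z up, the work surface at z = 0. Lengths are in m, angles in rad, forces in N, time in s.
With the tool pointing down it reaches from about 0.275 to 0.825 m from the base axis. Payload 4.9 kg.
Tool frame: the origin (TCP) lies at the very end of the fingers, on their centre line; the grasp point (between the pads) lies 19 mm behind it; y points along the fingers, x is the direction in which the jaws open and shut, and the axes are right-handed (so a half turn about y gives the same grasp; the last joint's range is limited). The gripper opens to 85 mm and grips with 20 to 120 N. Pads are 22 mm wide; open, the fingers measure 114 mm over their backs; the gripper's body (76 mm by 85 mm) begins 54 mm behind the grasp point. The pads swing forward as they close: fully open they stand 13 mm farther back than shut.
Start: joints at [-1.334, 0.326, -0.193, 1.052, 0, 1.437], TCP at [0.199, -0.513, 0.231] pointing down, gripper open.
Joint ranges: [-2.65, 2.65], [-0.97, 1.79], [-1.3, 1.35], [-1.93, 2.1], [-1.47, 1.37], [-3.14, 3.14]. Speed limits (rad/s): [2.57, 2.57, 3.14, 3.14, 3.14, 3.14].

### API

Orientations are given as a unit quaternion [w, x, y, z].
In Python, from plant import arm gives the robot as it stands. The module is installed in compiled form; this text tells all that it offers.
- The arm moves only by the tool apply_moves, never from a script. Its argument "increments" is a list of rows, each an object of numbers: "tx", "ty", "tz": the shift along the tool's x, y, z in cm; "wx", "wy", "wz": the turn, a rotation vector about the tool's x, y, z in rad; "hand": the finger opening in cm, from 0 to 8.54. A call has exactly 8 rows; each row is the pose to reach, as a shift and turn from the pose measured when the call began, along the tool's axes at that moment; what a row does not reach only later rows make up. A row lasts 1/10 s, in which the tool goes at most 50 mm and 8.59 degrees, less where a joint would pass 70% of its speed; a pose out of reach is approached as far as the arm can. A call with a gripper value outside its range is refused whole. The fingers move at their own pace and stop on an object; "force" is the grip in N (left out, the last holds). Time passes only in rows, so rows that repeat a pose let the fingers close, or fill a call up. It gives the time, the measured TCP pose, the force and the opening at its end, in the units of the state.
- arm.state(): the state, without advancing time (a new reading comes with each control period).
- arm.grab_frame(name): name is "side" or "top" or "wrist"; returns a dict with "frame" (420x560x3 uint8, blue, green, red), "fov_y" (degrees; the focal length in pixels is half the picture's height over the tangent of half this angle, whatever the lens; pixels are square), "cx", "cy" (the principal point, pixels), "position" and "rotation" of the camera in the world. Camera axes: x right, y down, z forward; pixel columns grow to the right and rows downward; lengths in m; the calibration is good to about 2 mm. A picture is of the moment at which its call begins. There is no depth.
- arm.hand_in(): hands the job in, once; it reports no verdict.
The state is a dict: "clock": time; "qpos": joint angles; "qvel": joint speeds; "tau": joint torques, N m; "tcp_pos": TCP position; "ee_rot": TCP orientation; "contact_force": force on the tool from outside, world axes, zero at the start; "ft_torque": the same for the moment, N m; "finger_gap": opening from 0.0 (shut) to 1.0 (fully open).
Only numpy, scipy, OpenCV 4.12 (cv2) and the standard library are available. Lean on these libraries where they do the work, as an engineer would, in place of code of your own. Each camera call takes 0.05 s, during which the arm holds its last target.

## Working session

There is one attempt and no reset: what is moved stays moved. The work goes in short steps, Python scripts to look and compute and a tool call to move; the robot and the scene stay as the last step left them, time stands still between calls to the robot, and variables do not carry over. Pictures are saved under pics/ and viewed, and the job is handed in when it is done.

Besides the shell and the picture viewer there is one more tool, called after ">>>" as name(argument=value, ...) on one line, values as JSON. apply_moves: Moves the arm, as the interface text tells. Its arguments: {"type":"object","properties":{"increments":{"type":"array","items":{"type":"object","properties":{"tx":{"type":"number"},"ty":{"type":"number"},"tz":{"type":"number"},"wx":{"type":"number"},"wy":{"type":"number"},"wz":{"type":"number"},"hand":{"type":"number"}}}},"force":{"type":"number"}},"required":["increments"]}

```bash
mkdir -p pics; ls
cat > h.py <<'E'
import numpy as np, cv2
from plant import arm
from scipy.spatial.transform import Rotation as R
def K(f):
    fl=f["frame"].shape[0]/2/np.tan(np.radians(f["fov_y"])/2); return fl
def rotm(f):
    r=np.array(f["rotation"],float)
    if r.size==4: return R.from_quat(r[[1,2,3,0]] if True else r).as_matrix()
    return r.reshape(3,3)
def ray(f,u,v):
    fl=K(f); d=np.array([(u-f["cx"])/fl,(v-f["cy"])/fl,1.]); return np.array(f["position"]),rotm(f)@d
def atz(f,u,v,z):
    p,d=ray(f,u,v); return p+d*(z-p[2])/d[2]
def proj(f,P):
    c=rotm(f).T@(np.array(P)-np.array(f["position"])); fl=K(f); return c[0]/c[2]*fl+f["cx"],c[1]/c[2]*fl+f["cy"]
E
python3 - <<'E'
from h import *
import pickle
print(arm.state())
for n in ["top","side","wrist"]:
    f=arm.grab_frame(n); pickle.dump(f,open(f"{n}0.pkl","wb"))
    print(n,{k:v for k,v in f.items() if k!="frame"})
    cv2.imwrite(f"pics/{n}0.png",f["frame"])
E
```

```text
pics
{'clock': 0.0, 'qpos': array([-1.33417780e+00,  3.26911048e-01, -1.93558322e-01,  1.05197922e+00,
       -1.64632151e-05,  1.43659131e+00]), 'qvel': array([ 1.71128199e-03,  1.67732334e-04,  6.67337188e-05,  2.97644906e-03,
       -2.80052914e-05,  4.42754130e-04]), 'tau': array([-1.97071247e-03, -4.43397117e+01,  2.62441921e+01,  1.53417728e-02,
       -1.71924717e-04,  1.74619146e-05]), 'tcp_pos': array([ 0.19918235, -0.5120683 ,  0.2305294 ]), 'ee_rot': array([ 0.58399271, -0.58321859,  0.39969201, -0.39881687]), 'contact_force': array([-0.01255041,  0.06637476,  0.18811368]), 'ft_torque': array([-0.05916899,  0.02490069,  0.01522218]), 'finger_gap': 0.9991639093457293}
top {'fov_y': 51.65434819719, 'cx': 279.9681701531046, 'cy': 217.1147051439031, 'position': array([ 0.42326162, -0.00873177,  1.02366952]), 'rotation': array([ 0.0462705 , -0.70202347,  0.70869957, -0.05260236])}
side {'fov_y': 49.84218446191368, 'cx': 273.2110227075401, 'cy': 208.18930297497428, 'position': array([0.28346828, 0.58030626, 0.83896968]), 'rotation': array([ 0.07550125, -0.21013528,  0.91329817, -0.34063057])}
wrist {'fov_y': 71.81740639076527, 'cx': 281.20492792279526, 'cy': 201.75061083554255, 'position': array([ 0.27475215, -0.48349776,  0.37393927]), 'rotation': array([ 0.13148387,  0.81490606, -0.55706252, -0.09122201])}
```

View pics/top0.png

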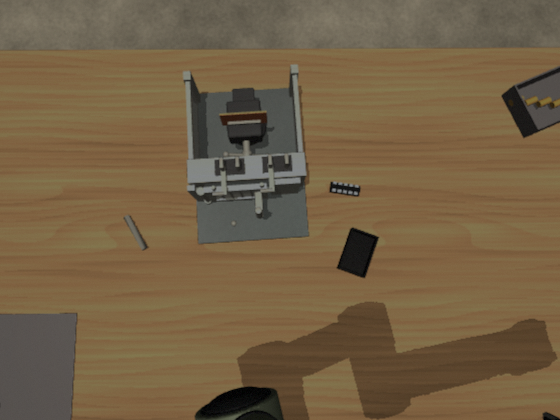

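View pics/side0.png

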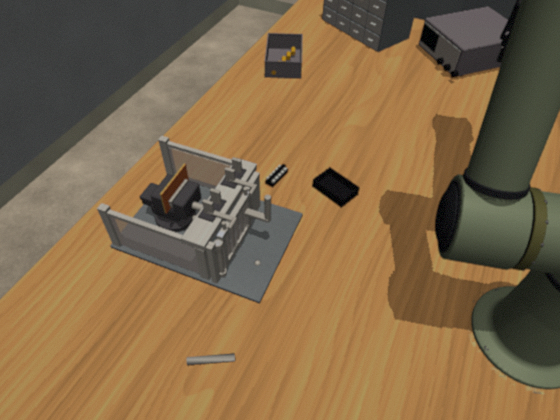

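View pics/wrist0.png

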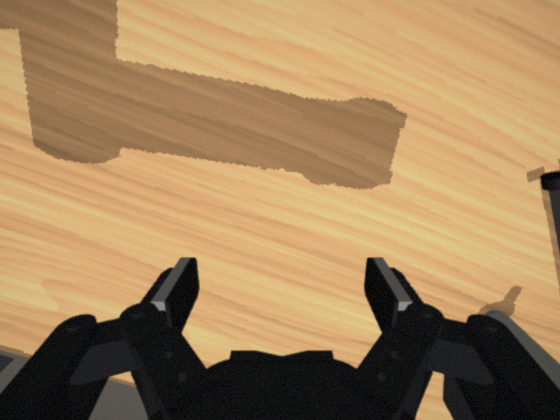

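Run:
```python
from h import *
a=cv2.imread("pics/top0.png")[55:255,165:325]
cv2.imwrite("pics/topc.png",cv2.resize(a,None,fx=5,fy=5,interpolation=cv2.INTER_CUBIC)[:, :][ :600*5//5*1000,:][:1000])
b=cv2.resize(a[70:170,10:150],None,fx=5.7,fy=5.7,interpolation=cv2.INTER_CUBIC); cv2.imwrite("pics/topc.png",cv2.convertScaleAbs(b,alpha=1.5)); print(b.shape)
a=cv2.imread("pics/side0.png")[130:305,95:310]
cv2.imwrite("pics/sidec.png",cv2.convertScaleAbs(cv2.resize(a,None,fx=3.4,fy=3.4,interpolation=cv2.INTER_CUBIC),alpha=1.5))
```

```text
(570, 798, 3)
```

View pics/topc.png

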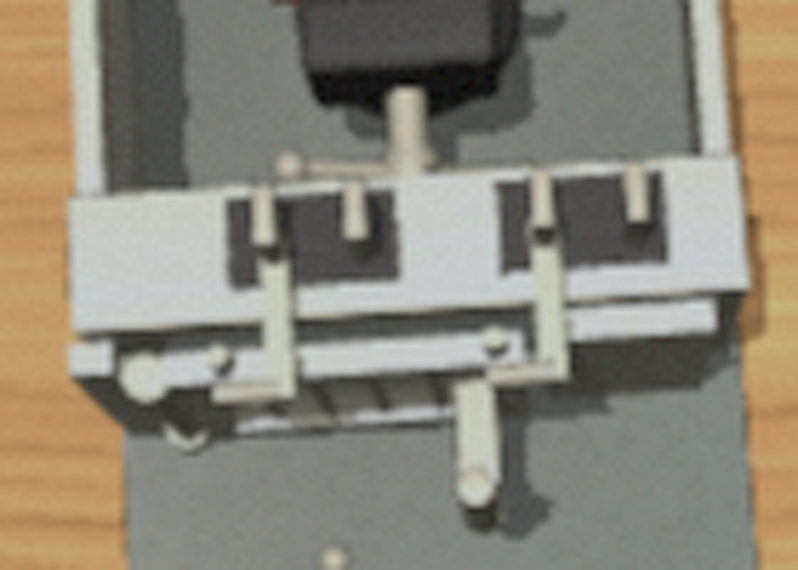

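View pics/sidec.png

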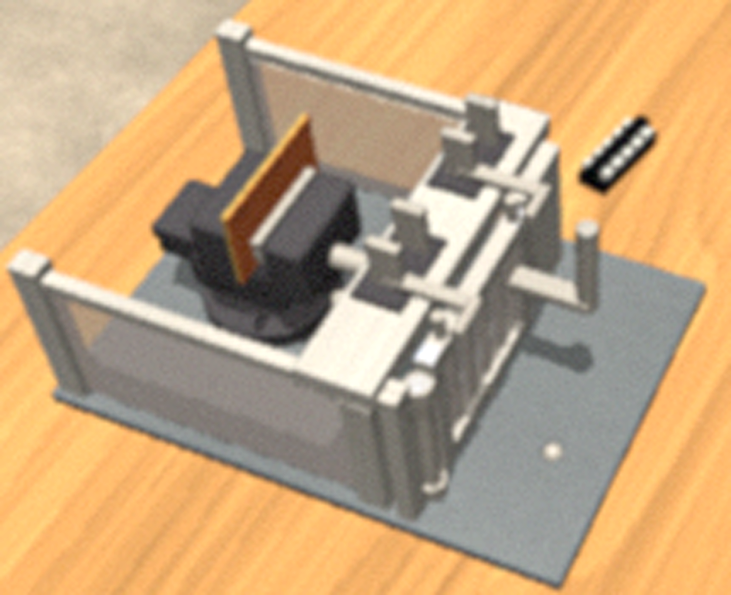

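```bash
cat > fit.py <<'E'
from h import *
import pickle
from scipy.optimize import least_squares
T=pickle.load(open("top0.pkl","rb"));S=pickle.load(open("side0.pkl","rb"))
top=lambda u,v:(175+(u+.5)/5.7-.5,125+(v+.5)/5.7-.5)
for n,u,v,z in [("hdr68+",70,200,.135),("hdr68-",738,157,.135),("hdr16-",748,290,.135),("hdr16+",70,333,.135),("handle",475,488,.16),("hinge",145,378,.135)]:
    print(n,atz(T,*top(u,v),z).round(4))
G=[(.068,.125,.135),(.068,-.125,.135),(.016,-.125,.135),(.016,.125,.135)]
I=[top(70,200),top(738,157),top(748,290),top(70,333)]
w=lambda p,g:np.array([p[0]+np.cos(p[2])*g[0]-np.sin(p[2])*g[1],p[1]+np.sin(p[2])*g[0]+np.cos(p[2])*g[1],g[2]])
fun=lambda p:np.concatenate([np.subtract(proj(T,w(p,g)),i) for g,i in zip(G,I)])
r=least_squares(fun,[.5,0.1,0]);p=r.x
print(p,r.fun.round(2))
np.save("guard.npy",p)
if __name__=="__main__":
  pts={"handle":(-.055,-.02,.16),"hingetop":(0,.1,.135),"h16+":(.016,.125,.135),"h16-":(.016,-.125,.135),"h68+":(.068,.125,.135)}
  for k,g in pts.items():
    t=proj(T,w(p,g));s=proj(S,w(p,g))
    print(k,w(p,g).round(4),"topc",((t[0]-175)*5.7,(t[1]-125)*5.7),"sidec",((s[0]-95)*3.4,(s[1]-130)*3.4))
E
python3 fit.py
```

```text
hdr68+ [0.6722 0.1773 0.135 ]
hdr68- [ 0.6867 -0.0697  0.135 ]
hdr16- [ 0.6362 -0.0725  0.135 ]
hdr16+ [0.622  0.1763 0.135 ]
handle [0.5593 0.0272 0.16  ]
hinge [0.605  0.1486 0.135 ]
[0.61236426 0.05049267 0.05676353] [-0.87 -0.45  0.36 -0.31  0.46  0.34  0.05  0.37]
handle [0.5586 0.0274 0.16  ] topc (np.float64(471.9696117642218), np.float64(487.75766018232343)) sidec (np.float64(588.1839284804249), np.float64(226.95065589019072))
hingetop [0.6067 0.1503 0.135 ] topc (np.float64(138.0444400163383), np.float64(371.1994105888877)) sidec (np.float64(417.5650621337173), np.float64(372.1356618421356))
h16+ [0.6212 0.1762 0.135 ] topc (np.float64(67.92860275117755), np.float64(332.7701768104027)) sidec (np.float64(371.90677375456164), np.float64(396.11487137461967))
h16- [ 0.6354 -0.0734  0.135 ] topc (np.float64(748.2530567057728), np.float64(289.56970150473853)) sidec (np.float64(551.5132015550809), np.float64(113.42202924063609))
h68+ [0.6732 0.1791 0.135 ] topc (np.float64(62.71451567611106), np.float64(195.10881495478196)) sidec (np.float64(291.36950891889495), np.float64(367.5461033612259))
```

Run:
```python
from h import *
a=cv2.imread("pics/top0.png")[150:200,200:300]
cv2.imwrite("pics/tabc.png",cv2.convertScaleAbs(cv2.resize(a,None,fx=8,fy=8,interpolation=cv2.INTER_CUBIC),alpha=1.3))
a=cv2.imread("pics/side0.png")[150:235,195:265]
cv2.imwrite("pics/tabs.png",cv2.convertScaleAbs(cv2.resize(a,None,fx=7,fy=7,interpolation=cv2.INTER_CUBIC),alpha=1.3))
```

```text
(no output)
```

View pics/tabc.png

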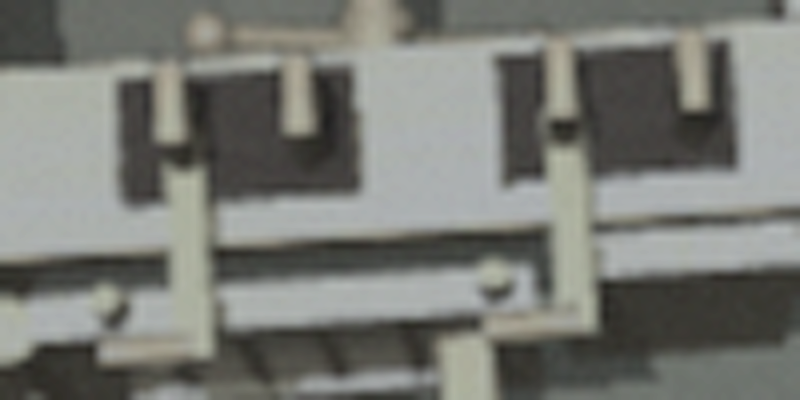

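View pics/tabs.png

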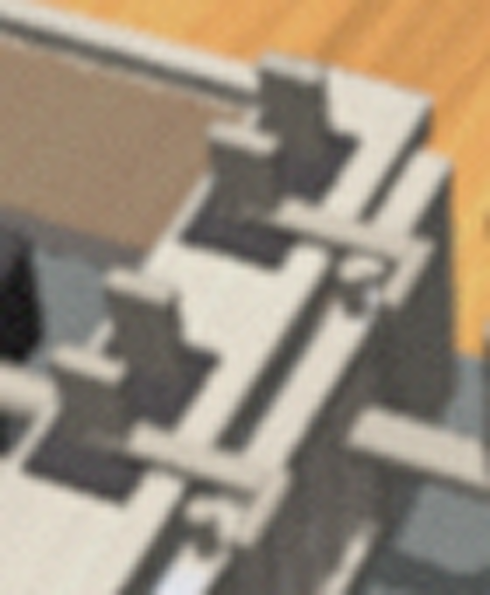

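Run:
```python
from fit import *
inv=lambda P:(np.array([[np.cos(p[2]),np.sin(p[2])],[-np.sin(p[2]),np.cos(p[2])]])@(P[:2]-p[:2])).round(4)
for n,u,v in [("h+",169,103),("h-",299,97),("f+",562,80),("f-",694,72)]:
    P=atz(T,200+(u+.5)/8-.5,150+(v+.5)/8-.5,.173);print(n,P.round(4),inv(P))
for n,u,v in [("h+",90,365),("h-",145,288),("f+",245,143),("f-",292,68)]:
    P=atz(S,195+(u+.5)/7-.5,150+(v+.5)/7-.5,.173);print(n,P.round(4),inv(P))
print(R.from_quat(np.array(arm.state()["ee_rot"])[[1,2,3,0]]).as_matrix().round(3))
```

```text
hdr68+ [0.6722 0.1773 0.135 ]
hdr68- [ 0.6867 -0.0697  0.135 ]
hdr16- [ 0.6362 -0.0725  0.135 ]
hdr16+ [0.622  0.1763 0.135 ]
handle [0.5593 0.0272 0.16  ]
hinge [0.605  0.1486 0.135 ]
[0.61236426 0.05049267 0.05676353] [-0.87 -0.45  0.36 -0.31  0.46  0.34  0.05  0.37]
h+ [0.6553 0.1013 0.173 ] [0.0457 0.0483]
h- [0.6566 0.0686 0.173 ] [0.0452 0.0156]
f+ [0.6605 0.0023 0.173 ] [ 0.0453 -0.0508]
f- [ 0.6623 -0.031   0.173 ] [ 0.0452 -0.0842]
h+ [0.6546 0.1023 0.173 ] [0.0452 0.0493]
h- [0.6559 0.0699 0.173 ] [0.0446 0.0169]
f+ [0.6593 0.0054 0.173 ] [ 0.0443 -0.0477]
f- [ 0.6625 -0.0296  0.173 ] [ 0.0455 -0.0828]
[[ 0.362 -0.     0.932]
 [-0.932  0.001  0.362]
 [-0.001 -1.     0.   ]]
```

```bash
cat > m.py <<'E'
from h import *
p=np.load("guard.npy")
def gw(x,y,z): 
    c,s=np.cos(p[2]),np.sin(p[2]); return np.array([p[0]+c*x-s*y,p[1]+s*x+c*y,z])
def tgt(yaw): # tool x at world yaw, tool y down
    x=np.array([np.cos(yaw),np.sin(yaw),0]);y=np.array([0,0,-1.]);return np.stack([x,y,np.cross(x,y)],1)
def cmd(P,yaw=None,st=None):
    st=st or arm.state()
    M=R.from_quat(np.array(st["ee_rot"])[[1,2,3,0]]).as_matrix()
    d=M.T@(np.array(P)-st["tcp_pos"])*100
    w=R.from_matrix(M.T@tgt(yaw)).as_rotvec() if yaw is not None else np.zeros(3)
    return d.round(2),w.round(3)
def inv(P): 
    c,s=np.cos(p[2]),np.sin(p[2]); d=np.array(P)[:2]-p[:2]; return np.array([c*d[0]+s*d[1],-s*d[0]+c*d[1]]).round(4)
def handle(th,z):
    c,s=np.cos(th),np.sin(th);x,y=-.055,-.12; return gw(x*c+y*s,.1-x*s+y*c,z)
Y0=np.pi/2+p[2]
E
python3 -c "
from m import *
print(gw(.045,.0255,.25),cmd(gw(.045,.0255,.25),Y0))"
```

```text
[0.65584509 0.07850458 0.25      ] (array([-38.51,  -1.87,  63.97]), array([-2.000e-03, -2.828e+00, -0.000e+00]))
```

>>> apply_moves(increments=[{"tx": -4,"ty": -3,"tz": 6,"wy": -0.15,"hand": 8.2},{"tx": -8,"ty": -3,"tz": 13,"wy": -0.3,"hand": 8.2},{"tx": -11,"ty": -3,"tz": 19,"wy": -0.45,"hand": 8.2},{"tx": -14,"ty": -3,"tz": 25,"wy": -0.6,"hand": 8.2},{"tx": -18,"ty": -3,"tz": 30,"wy": -0.75,"hand": 8.2},{"tx": -21,"ty": -3,"tz": 35,"wy": -0.9,"hand": 8.2},{"tx": -24,"ty": -3,"tz": 40,"wy": -1.05,"hand": 8.2},{"tx": -26,"ty": -3,"tz": 43,"wy": -1.2,"hand": 8.2}], force=30)

```text
validation failed for argument at $.in...
```

```bash
python3 -c "
from m import *
s=arm.state();print(s['qpos'].round(3),s['tcp_pos'],cmd(gw(.045,.0255,.25),Y0))"
```

```text
[-1.334  0.327 -0.193  1.052  0.     1.437] [ 0.19921651 -0.51219058  0.23068038] (array([-38.51,  -1.87,  63.97]), array([-2.000e-03, -2.828e+00, -0.000e+00]))
```

>>> apply_moves(increments=[{"tx": -4,"ty": -3,"tz": 6,"wx": 0,"wy": -0.15,"wz": 0,"hand": 8.2},{"tx": -8,"ty": -3,"tz": 13,"wx": 0,"wy": -0.3,"wz": 0,"hand": 8.2},{"tx": -11,"ty": -3,"tz": 19,"wx": 0,"wy": -0.45,"wz": 0,"hand": 8.2},{"tx": -14,"ty": -3,"tz": 25,"wx": 0,"wy": -0.6,"wz": 0,"hand": 8.2},{"tx": -18,"ty": -3,"tz": 30,"wx": 0,"wy": -0.75,"wz": 0,"hand": 8.2},{"tx": -21,"ty": -3,"tz": 35,"wx": 0,"wy": -0.9,"wz": 0,"hand": 8.2},{"tx": -24,"ty": -3,"tz": 40,"wx": 0,"wy": -1.05,"wz": 0,"hand": 8.2},{"tx": -26,"ty": -3,"tz": 43,"wx": 0,"wy": -1.2,"wz": 0,"hand": 8.2}], force=30)

```text
clock: 0.95
tcp_pos: [0.4425, -0.198, 0.2605]
ee_rot: [0.708, -0.707, -0.002, 0.002]
contact_force: [1.1, -0.2, -0.2]
finger_gap: 0.962
```

```bash
python3 -c "
from m import *
s=arm.state();print(s['clock'],s['qpos'].round(3),s['tcp_pos'],cmd(gw(.045,.0255,.25),Y0))"
```

```text
0.95 [-5.740e-01  1.860e-01 -3.030e-01  1.082e+00  1.000e-03  9.910e-01] [ 0.44252497 -0.19795313  0.26052694] (array([21.5 ,  1.08, 27.52]), array([-1.000e-03, -1.622e+00,  1.000e-03]))
```

>>> apply_moves(increments=[{"tx": 2.5,"ty": 0,"tz": 4,"wx": 0,"wy": -0.15,"wz": 0,"hand": 8.2},{"tx": 5,"ty": 0,"tz": 8,"wx": 0,"wy": -0.3,"wz": 0,"hand": 8.2},{"tx": 8,"ty": 0,"tz": 12,"wx": 0,"wy": -0.45,"wz": 0,"hand": 8.2},{"tx": 11,"ty": 0,"tz": 16,"wx": 0,"wy": -0.6,"wz": 0,"hand": 8.2},{"tx": 14,"ty": 0,"tz": 20,"wx": 0,"wy": -0.75,"wz": 0,"hand": 8.2},{"tx": 17,"ty": 0,"tz": 23,"wx": 0,"wy": -0.9,"wz": 0,"hand": 8.2},{"tx": 19.5,"ty": 0,"tz": 26,"wx": 0,"wy": -1.05,"wz": 0,"hand": 8.2},{"tx": 21.5,"ty": 0.5,"tz": 27.5,"wx": 0,"wy": -1.2,"wz": 0,"hand": 8.2}], force=30)

```text
clock: 1.75
tcp_pos: [0.6571, 0.0813, 0.2557]
ee_rot: [0.582, -0.581, -0.402, 0.401]
contact_force: [-0.1, -0.6, 0.4]
finger_gap: 0.954
```

```bash
python3 -c "
from m import *
s=arm.state();print(s['clock'],s['qpos'].round(3),s['tcp_pos'],cmd(gw(.045,.0255,.21),Y0))"
```

```text
1.75 [0.011 0.529 0.184 1.225 0.002 0.373] [0.65710936 0.08129934 0.25571267] (array([-0.31,  4.57,  0.02]), array([ 0.   , -0.419,  0.002]))
```

>>> apply_moves(increments=[{"tx": -0.1,"ty": 0.5,"tz": 0,"wx": 0,"wy": -0.14,"wz": 0,"hand": 8.2},{"tx": -0.3,"ty": 1.5,"tz": 0,"wx": 0,"wy": -0.28,"wz": 0,"hand": 8.2},{"tx": -0.3,"ty": 2.5,"tz": 0,"wx": 0,"wy": -0.419,"wz": 0.002,"hand": 8.2},{"tx": -0.31,"ty": 3.5,"tz": 0.02,"wx": 0,"wy": -0.419,"wz": 0.002,"hand": 8.2},{"tx": -0.31,"ty": 4.5,"tz": 0.02,"wx": 0,"wy": -0.419,"wz": 0.002,"hand": 8.2},{"tx": -0.31,"ty": 4.5,"tz": 0.02,"wx": 0,"wy": -0.419,"wz": 0.002,"hand": 8.2},{"tx": -0.31,"ty": 4.5,"tz": 0.02,"wx": 0,"wy": -0.419,"wz": 0.002,"hand": 8.2},{"tx": -0.31,"ty": 4.5,"tz": 0.02,"wx": 0,"wy": -0.419,"wz": 0.002,"hand": 8.2}], force=30)

```text
clock: 2.55
tcp_pos: [0.6562, 0.0785, 0.2113]
ee_rot: [-0.485, 0.486, 0.514, -0.514]
contact_force: [-0.1, 0.3, -0.3]
finger_gap: 0.963
```

```bash
python3 -c "
from m import *
import pickle
s=arm.state();print(s['clock'],s['qpos'].round(3),s['tcp_pos'],inv(s['tcp_pos']),cmd(gw(.045,.0255,.147),Y0))
f=arm.grab_frame('wrist');cv2.imwrite('pics/w1.png',f['frame']);pickle.dump(f,open('w1.pkl','wb'))
f=arm.grab_frame('side');cv2.imwrite('pics/s1.png',f['frame'])
a=f['frame'][100:300,100:320];cv2.imwrite('pics/s1c.png',cv2.resize(a,None,fx=3,fy=3))
"
```

```text
2.55 [ 0.008  0.546  0.1    1.123 -0.    -0.049] [0.65618012 0.07852781 0.21133315] [0.0453 0.0255] (array([0.  , 6.43, 0.04]), array([ 0.001, -0.   , -0.   ]))
```

View pics/w1.png

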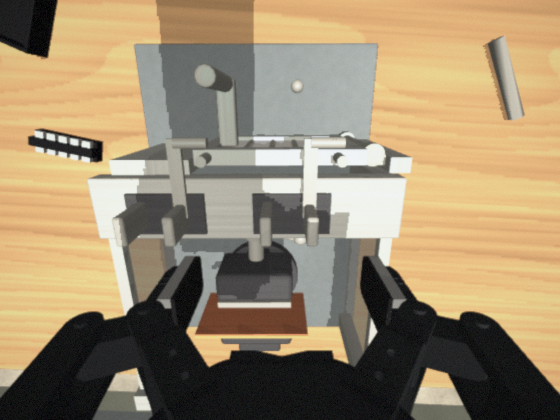

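View pics/s1c.png

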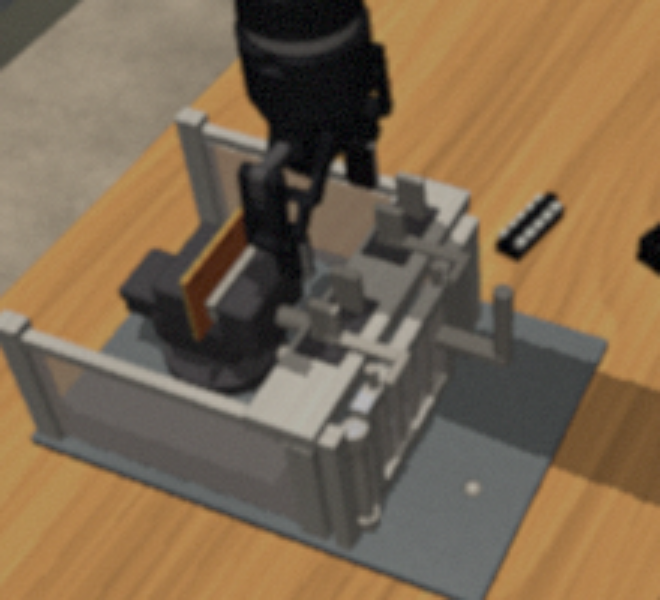

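```bash
python3 -c "
from m import *
import pickle
f=pickle.load(open('w1.pkl','rb'));a=f['frame'][120:260,80:420].copy()
a=cv2.resize(a,None,fx=2.3,fy=2.3,interpolation=cv2.INTER_CUBIC)
for ym in (.0325,-.0675):
  for dy in (-.021,-.013,.013,.021):
    for dx in (-.011,.011):
      u,v=proj(f,gw(.045+dx,ym+dy,.173)); cv2.circle(a,(int((u-80+.5)*2.3),int((v-120+.5)*2.3)),2,(0,0,255),-1)
u,v=proj(f,handle(0,.16));cv2.circle(a,(int((u-80)*2.3),int((v-120)*2.3)),2,(0,0,255),-1)
cv2.imwrite('pics/w1c.png',cv2.convertScaleAbs(a,alpha=1.5))
"
```

```text
(no output)
```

View pics/w1c.png

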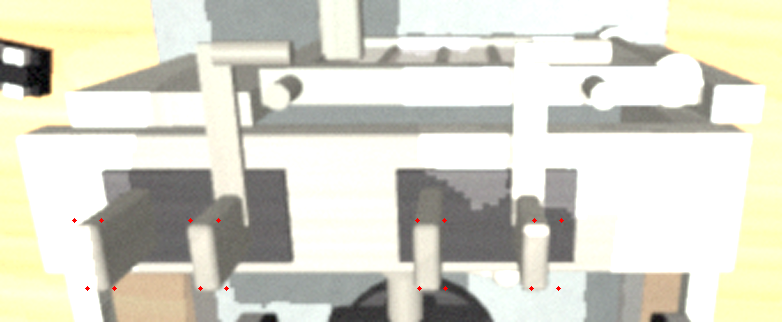

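>>> apply_moves(increments=[{"tx": -0.05,"ty": 1,"tz": 0,"wx": 0,"wy": 0,"wz": 0,"hand": 8.2},{"tx": -0.05,"ty": 2.5,"tz": 0,"wx": 0,"wy": 0,"wz": 0,"hand": 8.2},{"tx": -0.05,"ty": 4,"tz": 0,"wx": 0,"wy": 0,"wz": 0,"hand": 8.2},{"tx": -0.05,"ty": 5,"tz": 0,"wx": 0,"wy": 0,"wz": 0,"hand": 8.2},{"tx": -0.05,"ty": 6,"tz": 0,"wx": 0,"wy": 0,"wz": 0,"hand": 8.2},{"tx": -0.05,"ty": 6.5,"tz": 0,"wx": 0,"wy": 0,"wz": 0,"hand": 8.2},{"tx": -0.05,"ty": 6.5,"tz": 0,"wx": 0,"wy": 0,"wz": 0,"hand": 7},{"tx": -0.05,"ty": 6.5,"tz": 0,"wx": 0,"wy": 0,"wz": 0,"hand": 6}], force=30)

```text
clock: 3.45
tcp_pos: [0.6566, 0.078, 0.1468]
ee_rot: [-0.485, 0.486, 0.514, -0.514]
contact_force: [0.3, 0.1, 1.0]
finger_gap: 0.705
```

```bash
cat > look.py <<'E'
from m import *
import sys
n=sys.argv[1]
s=arm.state();print(s['clock'],s['qpos'].round(3),s['tcp_pos'],inv(s['tcp_pos']),s['contact_force'].round(1),s['finger_gap']*.0854)
if len(sys.argv)<3:
    f=arm.grab_frame('wrist')['frame'];g=arm.grab_frame('side')['frame'][130:270,120:320]
    f=cv2.resize(f[100:330,90:440],None,fx=1.2,fy=1.2)
    g=cv2.resize(g,(int(f.shape[0]*200/140),f.shape[0]))
    cv2.imwrite(f'pics/{n}.png',cv2.convertScaleAbs(np.hstack([f,g]),alpha=1.3)[:,:800])
E
python3 look.py l1
```

```text
3.45 [ 0.007  0.59   0.005  0.984 -0.    -0.05 ] [0.6566499  0.0780277  0.14681166] [0.0458 0.025 ] [0.3 0.1 1. ] 0.06017123015690419
```

View pics/l1.png

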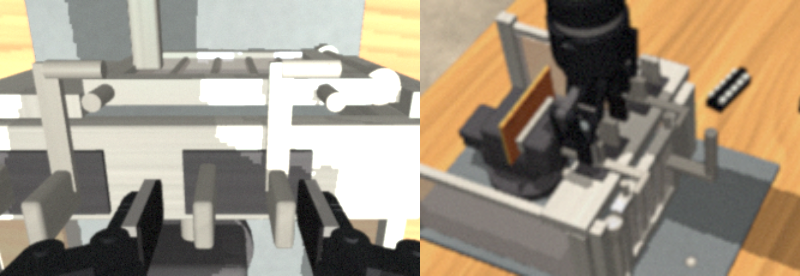

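>>> apply_moves(increments=[{"tx": 0,"ty": 0,"tz": 0,"wx": 0,"wy": 0,"wz": 0,"hand": 5},{"tx": 0,"ty": 0,"tz": 0,"wx": 0,"wy": 0,"wz": 0,"hand": 4.5},{"tx": 0,"ty": 0,"tz": 0,"wx": 0,"wy": 0,"wz": 0,"hand": 4},{"tx": 0,"ty": 0,"tz": 0,"wx": 0,"wy": 0,"wz": 0,"hand": 3.5},{"tx": 0,"ty": 0,"tz": 0,"wx": 0,"wy": 0,"wz": 0,"hand": 3.3},{"tx": 0,"ty": 0,"tz": 0,"wx": 0,"wy": 0,"wz": 0,"hand": 3.1},{"tx": 0,"ty": 0,"tz": 0,"wx": 0,"wy": 0,"wz": 0,"hand": 3.0},{"tx": 0,"ty": 0,"tz": 0,"wx": 0,"wy": 0,"wz": 0,"hand": 3.0}], force=30)

```text
clock: 4.35
tcp_pos: [0.6574, 0.0785, 0.1477]
ee_rot: [-0.485, 0.486, 0.515, -0.513]
contact_force: [0.4, 4.3, 3.8]
finger_gap: 0.351
```

```bash
python3 look.py l2
```

```text
4.35 [ 0.007  0.589  0.006  0.984  0.001 -0.05 ] [0.65740286 0.0785228  0.14773177] [0.0466 0.0254] [0.4 4.3 3.8] 0.02995741650246172
```

View pics/l2.png

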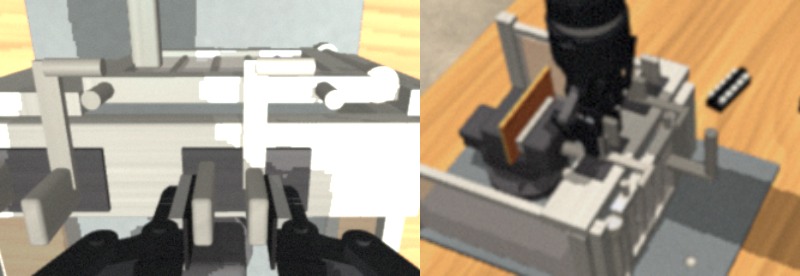

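>>> apply_moves(increments=[{"tx": 0,"ty": 0,"tz": 0,"wx": 0,"wy": 0,"wz": 0,"hand": 2.9},{"tx": 0,"ty": 0,"tz": 0,"wx": 0,"wy": 0,"wz": 0,"hand": 2.8},{"tx": 0,"ty": 0,"tz": 0,"wx": 0,"wy": 0,"wz": 0,"hand": 2.7},{"tx": 0,"ty": 0,"tz": 0,"wx": 0,"wy": 0,"wz": 0,"hand": 2.6},{"tx": 0,"ty": 0,"tz": 0,"wx": 0,"wy": 0,"wz": 0,"hand": 2.5},{"tx": 0,"ty": 0,"tz": 0,"wx": 0,"wy": 0,"wz": 0,"hand": 2.5},{"tx": 0,"ty": 0,"tz": 0,"wx": 0,"wy": 0,"wz": 0,"hand": 2.5},{"tx": 0,"ty": 0,"tz": 0,"wx": 0,"wy": 0,"wz": 0,"hand": 2.5}], force=30)

```text
clock: 5.25
tcp_pos: [0.6573, 0.0773, 0.1477]
ee_rot: [-0.485, 0.487, 0.515, -0.513]
contact_force: [-0.9, -1.6, 4.8]
finger_gap: 0.315
```

```bash
python3 look.py l3
```

```text
5.25 [ 0.006  0.589  0.006  0.984 -0.001 -0.05 ] [0.65734636 0.07731789 0.14770347] [0.0464 0.0242] [-0.9 -1.6  4.8] 0.02694316505108429
```

View pics/l3.png

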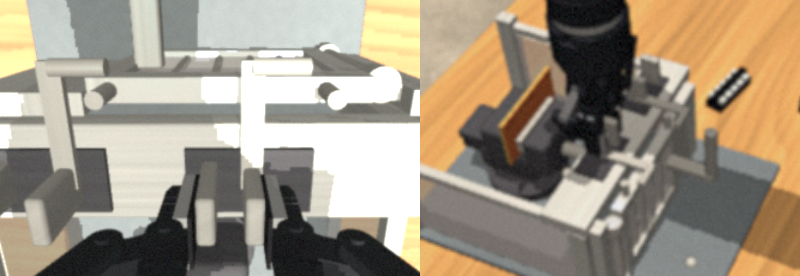

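>>> apply_moves(increments=[{"tx": 0,"ty": 0,"tz": 0,"wx": 0,"wy": 0,"wz": 0,"hand": 4},{"tx": 0,"ty": 0,"tz": 0,"wx": 0,"wy": 0,"wz": 0,"hand": 5},{"tx": 0,"ty": 0,"tz": 0,"wx": 0,"wy": 0,"wz": 0,"hand": 6},{"tx": 0,"ty": -1.5,"tz": 0,"wx": 0,"wy": 0,"wz": 0,"hand": 7},{"tx": 0,"ty": -4,"tz": 0,"wx": 0,"wy": 0,"wz": 0,"hand": 7},{"tx": 0,"ty": -5.5,"tz": 0,"wx": 0,"wy": 0,"wz": 0,"hand": 7},{"tx": -4,"ty": -5.5,"tz": -0.1,"wx": 0,"wy": 0,"wz": 0,"hand": 7},{"tx": -8,"ty": -5.5,"tz": -0.1,"wx": 0,"wy": 0,"wz": 0,"hand": 7}], force=30)

```text
clock: 6.15
tcp_pos: [0.663, -0.0023, 0.2034]
ee_rot: [-0.483, 0.487, 0.515, -0.514]
contact_force: [-0.4, -0.1, -0.6]
finger_gap: 0.823
```

```bash
python3 look.py l4; python3 -c "
from m import *
print(cmd(gw(.0455,-.0755,.147),Y0))"
```

```text
6.15 [-1.140e-01  5.520e-01  8.900e-02  1.102e+00 -1.000e-03 -1.730e-01] [ 0.663039   -0.00233768  0.20339431] [ 0.0476 -0.0556] [-0.4 -0.1 -0.6] 0.07029397928614584
(array([-1.49,  5.56,  0.18]), array([ 0.004, -0.006, -0.003]))
```

View pics/l4.png

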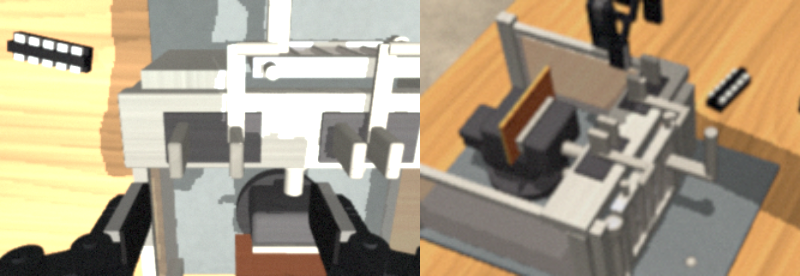

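>>> apply_moves(increments=[{"tx": -1.5,"ty": 0,"tz": 0.2,"wx": 0,"wy": 0,"wz": 0,"hand": 7.2},{"tx": -1.5,"ty": 0.5,"tz": 0.2,"wx": 0.003,"wy": -0.006,"wz": -0.003,"hand": 7.2},{"tx": -1.5,"ty": 2,"tz": 0.2,"wx": 0.003,"wy": -0.006,"wz": -0.003,"hand": 7.2},{"tx": -1.5,"ty": 3.5,"tz": 0.2,"wx": 0.003,"wy": -0.006,"wz": -0.003,"hand": 7.2},{"tx": -1.5,"ty": 5,"tz": 0.2,"wx": 0.003,"wy": -0.006,"wz": -0.003,"hand": 7.2},{"tx": -1.5,"ty": 5.6,"tz": 0.2,"wx": 0.003,"wy": -0.006,"wz": -0.003,"hand": 7},{"tx": -1.5,"ty": 5.6,"tz": 0.2,"wx": 0.003,"wy": -0.006,"wz": -0.003,"hand": 6},{"tx": -1.5,"ty": 5.6,"tz": 0.2,"wx": 0.003,"wy": -0.006,"wz": -0.003,"hand": 6}], force=30)

```text
clock: 7.05
tcp_pos: [0.6621, -0.0221, 0.1469]
ee_rot: [-0.485, 0.486, 0.514, -0.514]
contact_force: [-0.0, -0.3, 1.1]
finger_gap: 0.701
```

```bash
python3 look.py l5
```

```text
7.05 [-0.145  0.593  0.01   0.988 -0.    -0.202] [ 0.6620617  -0.02209243  0.14694067] [ 0.0455 -0.0753] [-0.  -0.3  1.1] 0.05986779407332236
```

View pics/l5.png

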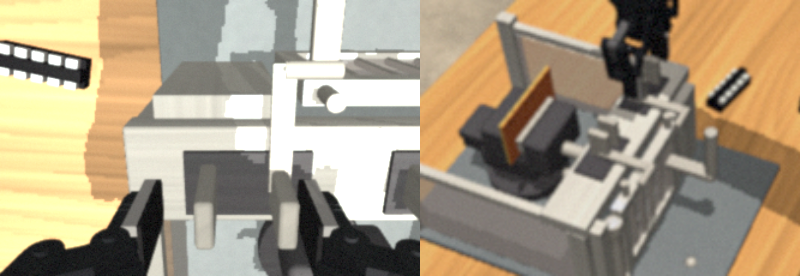

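Both tabs of the free catch (about (203,205) and (285,210)) sit between the pads; close.

>>> apply_moves(increments=[{"tx": 0,"ty": 0,"tz": 0,"wx": 0,"wy": 0,"wz": 0,"hand": 5},{"tx": 0,"ty": 0,"tz": 0,"wx": 0,"wy": 0,"wz": 0,"hand": 4.3},{"tx": 0,"ty": 0,"tz": 0,"wx": 0,"wy": 0,"wz": 0,"hand": 3.7},{"tx": 0,"ty": 0,"tz": 0,"wx": 0,"wy": 0,"wz": 0,"hand": 3.2},{"tx": 0,"ty": 0,"tz": 0,"wx": 0,"wy": 0,"wz": 0,"hand": 2.9},{"tx": 0,"ty": 0,"tz": 0,"wx": 0,"wy": 0,"wz": 0,"hand": 2.7},{"tx": 0,"ty": 0,"tz": 0,"wx": 0,"wy": 0,"wz": 0,"hand": 2.5},{"tx": 0,"ty": 0,"tz": 0,"wx": 0,"wy": 0,"wz": 0,"hand": 2.5}], force=30)

```text
clock: 7.95
tcp_pos: [0.6632, -0.0225, 0.1491]
ee_rot: [-0.484, 0.487, 0.515, -0.513]
contact_force: [-1.6, -0.3, 5.7]
finger_gap: 0.319
```

>>> apply_moves(increments=[{"tx": 0,"ty": 0,"tz": 0,"wx": 0,"wy": 0,"wz": 0,"hand": 2.5},{"tx": 0,"ty": 0,"tz": 0,"wx": 0,"wy": 0,"wz": 0,"hand": 2.5},{"tx": 0,"ty": 0,"tz": 0,"wx": 0,"wy": 0,"wz": 0,"hand": 2.5},{"tx": 0,"ty": 0,"tz": 0,"wx": 0,"wy": 0,"wz": 0,"hand": 2.5},{"tx": 0,"ty": 0,"tz": 0,"wx": 0,"wy": 0,"wz": 0,"hand": 2.5},{"tx": 0,"ty": 0,"tz": 0,"wx": 0,"wy": 0,"wz": 0,"hand": 2.5},{"tx": 0,"ty": 0,"tz": 0,"wx": 0,"wy": 0,"wz": 0,"hand": 2.5},{"tx": 0,"ty": 0,"tz": 0,"wx": 0,"wy": 0,"wz": 0,"hand": 2.5}], force=30)

```text
clock: 8.75
tcp_pos: [0.6632, -0.0226, 0.1491]
ee_rot: [-0.484, 0.487, 0.515, -0.513]
contact_force: [-0.9, 0.5, 1.6]
finger_gap: 0.315
```

```bash
python3 look.py l6
```

```text
8.75 [-0.145  0.59   0.012  0.988 -0.    -0.202] [ 0.66318004 -0.02257047  0.14913766] [ 0.0466 -0.0758] [-0.9  0.5  1.6] 0.026866507548380672
```

View pics/l6.png

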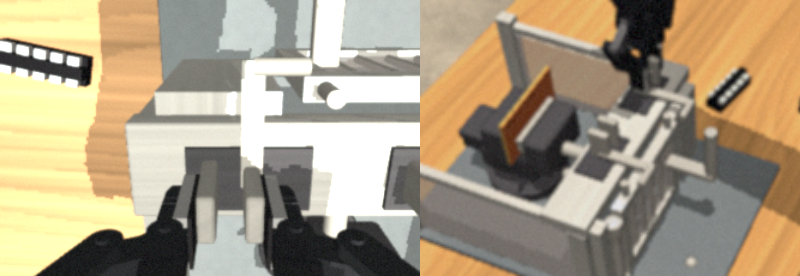

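>>> apply_moves(increments=[{"tx": 0,"ty": 0,"tz": 0,"wx": 0,"wy": 0,"wz": 0,"hand": 4},{"tx": 0,"ty": 0,"tz": 0,"wx": 0,"wy": 0,"wz": 0,"hand": 5},{"tx": 0,"ty": 0,"tz": 0,"wx": 0,"wy": 0,"wz": 0,"hand": 6},{"tx": 0,"ty": -1.5,"tz": 0,"wx": 0,"wy": 0,"wz": 0,"hand": 6.5},{"tx": 0,"ty": -4,"tz": 0,"wx": 0,"wy": 0,"wz": 0,"hand": 6.5},{"tx": 0,"ty": -6,"tz": 0,"wx": 0,"wy": 0,"wz": 0,"hand": 6.5},{"tx": 2,"ty": -6,"tz": 4,"wx": 0,"wy": 0,"wz": 0,"hand": 6},{"tx": 4,"ty": -6,"tz": 8,"wx": 0,"wy": 0,"wz": 0,"hand": 6}], force=60)

```text
clock: 9.65
tcp_pos: [0.5812, 0.0125, 0.2092]
ee_rot: [-0.484, 0.488, 0.515, -0.512]
contact_force: [0.0, 0.7, -0.2]
finger_gap: 0.706
```

```bash
python3 look.py l7; python3 -c "
from m import *
print(cmd(handle(0,.122),Y0))
f=arm.grab_frame('top')['frame'][150:250,180:320]
cv2.imwrite('pics/t7.png',cv2.resize(f,None,fx=5.7,fy=5.7))"
```

```text
9.65 [-1.050e-01  3.940e-01 -1.510e-01  1.019e+00 -1.000e-03 -1.610e-01] [0.58120654 0.01248468 0.20920215] [-0.0333 -0.0362] [ 0.   0.7 -0.2] 0.060268720373817475
(array([1.32, 8.53, 1.37]), array([-0.004,  0.002,  0.001]))
```

View pics/l7.png

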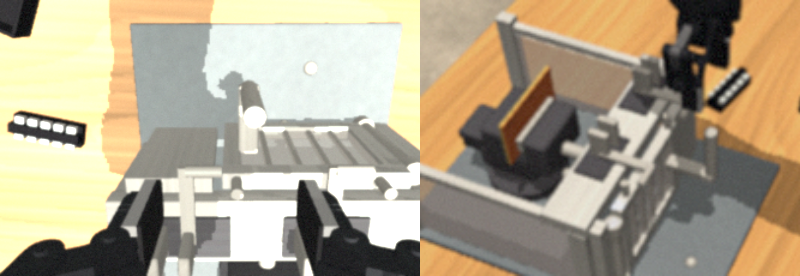

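>>> apply_moves(increments=[{"tx": 0.6,"ty": 0,"tz": 0.7,"wx": 0,"wy": 0,"wz": 0,"hand": 6},{"tx": 1.3,"ty": 0,"tz": 1.4,"wx": -0.003,"wy": 0.002,"wz": 0,"hand": 6},{"tx": 1.3,"ty": 1,"tz": 1.4,"wx": -0.003,"wy": 0.002,"wz": 0,"hand": 6},{"tx": 1.3,"ty": 2.5,"tz": 1.4,"wx": -0.003,"wy": 0.002,"wz": 0,"hand": 6},{"tx": 1.3,"ty": 2.8,"tz": 1.4,"wx": -0.003,"wy": 0.002,"wz": 0,"hand": 6},{"tx": 1.3,"ty": 2.8,"tz": 1.4,"wx": -0.003,"wy": 0.002,"wz": 0,"hand": 6},{"tx": 1.3,"ty": 2.8,"tz": 1.4,"wx": -0.003,"wy": 0.002,"wz": 0,"hand": 6},{"tx": 1.3,"ty": 2.8,"tz": 1.4,"wx": -0.003,"wy": 0.002,"wz": 0,"hand": 6}], force=60)

```text
clock: 10.6
tcp_pos: [0.5634, 0.0259, 0.1809]
ee_rot: [-0.484, 0.487, 0.515, -0.513]
contact_force: [0.6, 0.5, -0.4]
finger_gap: 0.704
```

```bash
python3 look.py l8; python3 -c "
from m import *
print(cmd(handle(0,.122),Y0))
f=arm.grab_frame('wrist');print(proj(f,handle(0,.16)))
cv2.imwrite('pics/w8.png',f['frame'])"
```

```text
10.6 [-0.085  0.386 -0.24   0.94  -0.    -0.141] [0.56335109 0.02589644 0.18086581] [-0.0503 -0.0218] [ 0.6  0.5 -0.4] 0.06011343195004423
(array([0.18, 5.88, 0.48]), array([ 0.005, -0.001, -0.001]))
(np.float64(284.7550852275462), np.float64(235.58232135330823))
```

View pics/w8.png

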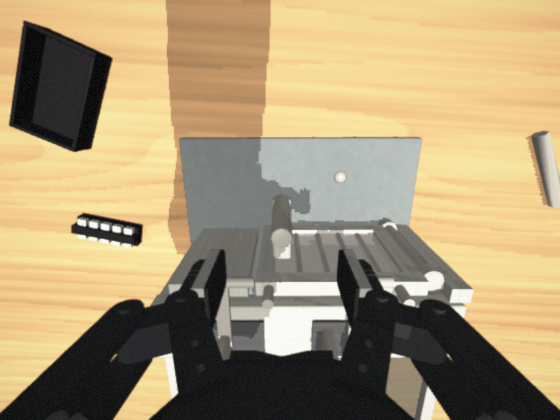

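>>> apply_moves(increments=[{"tx": 0.1,"ty": 0,"tz": 0.5,"wx": 0,"wy": 0,"wz": 0,"hand": 6},{"tx": 0.1,"ty": 1.5,"tz": 0.5,"wx": 0,"wy": 0,"wz": 0,"hand": 6},{"tx": 0.1,"ty": 3,"tz": 0.5,"wx": 0,"wy": 0,"wz": 0,"hand": 6},{"tx": 0.1,"ty": 4.5,"tz": 0.5,"wx": 0,"wy": 0,"wz": 0,"hand": 6},{"tx": 0.1,"ty": 5.8,"tz": 0.5,"wx": 0,"wy": 0,"wz": 0,"hand": 5},{"tx": 0.1,"ty": 5.8,"tz": 0.5,"wx": 0,"wy": 0,"wz": 0,"hand": 4},{"tx": 0.1,"ty": 5.8,"tz": 0.5,"wx": 0,"wy": 0,"wz": 0,"hand": 3},{"tx": 0.1,"ty": 5.8,"tz": 0.5,"wx": 0,"wy": 0,"wz": 0,"hand": 2.4}], force=60)

```text
clock: 11.55
tcp_pos: [0.5589, 0.0266, 0.1236]
ee_rot: [-0.484, 0.488, 0.515, -0.513]
contact_force: [0.9, 0.2, 0.9]
finger_gap: 0.279
```

```bash
python3 look.py l9
```

```text
11.55 [-0.084  0.433 -0.328  0.803 -0.    -0.141] [0.55893945 0.02660609 0.1235768 ] [-0.0547 -0.0208] [0.9 0.2 0.9] 0.02379960566407679
```

View pics/l9.png

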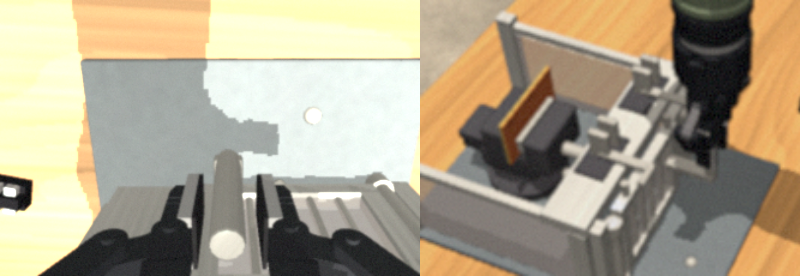

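>>> apply_moves(increments=[{"tx": -0.05,"ty": 0,"tz": 0,"wx": 0,"wy": 0,"wz": 0,"hand": 2},{"tx": -0.05,"ty": 0,"tz": 0,"wx": 0,"wy": 0,"wz": 0,"hand": 1.7},{"tx": -0.05,"ty": 0,"tz": 0,"wx": 0,"wy": 0,"wz": 0,"hand": 1.5},{"tx": -0.05,"ty": 0,"tz": 0,"wx": 0,"wy": 0,"wz": 0,"hand": 1.2},{"tx": -0.05,"ty": 0,"tz": 0,"wx": 0,"wy": 0,"wz": 0,"hand": 1},{"tx": -0.05,"ty": 0,"tz": 0,"wx": 0,"wy": 0,"wz": 0,"hand": 0.8},{"tx": -0.05,"ty": 0,"tz": 0,"wx": 0,"wy": 0,"wz": 0,"hand": 0.8},{"tx": -0.05,"ty": 0,"tz": 0,"wx": 0,"wy": 0,"wz": 0,"hand": 0.8}], force=60)

```text
clock: 12.45
tcp_pos: [0.5592, 0.0256, 0.1239]
ee_rot: [-0.484, 0.488, 0.515, -0.513]
contact_force: [0.5, -3.6, 5.6]
finger_gap: 0.146
```

```bash
cat > arc.py <<'E'
from m import *
import sys
t0=float(sys.argv[1]);degs=[float(a) for a in sys.argv[2:]]
s=arm.state();print(s['clock'],s['qpos'].round(3),s['tcp_pos'],inv(s['tcp_pos']),s['contact_force'].round(1),s['finger_gap']*.0854)
# measured handle angle about hinge
H=gw(0,.1,0)[:2];v=s['tcp_pos'][:2]-H
c,sn=np.cos(p[2]),np.sin(p[2]);g=np.array([c*v[0]+sn*v[1],-sn*v[0]+c*v[1]])
ang=np.degrees(np.arctan2(-.12,-.055)-np.arctan2(g[1],g[0]))%360;print('angle',ang if ang<180 else ang-360,'radius',np.linalg.norm(g),'nom',np.hypot(.055,.12))
z=s['tcp_pos'][2]
for d in degs: print(d,*cmd(handle(np.radians(d),z),Y0-np.radians(d)*.9,s))
E
python3 arc.py 0 0 2 4 6 8 10 13 16 20 25
```

```text
12.45 [-0.086  0.433 -0.328  0.803 -0.001 -0.141] [0.55919818 0.0255692  0.12394579] [-0.0545 -0.0219] [ 0.5 -3.6  5.6] 0.012509714895920314
angle -0.5311388896149651 radius 0.13349615034146914 nom 0.13200378782444086
0.0 [ 0.19 -0.    0.05] [ 0.007 -0.001 -0.002]
2.0 [ 0.39 -0.    0.47] [ 0.007  0.031 -0.002]
4.0 [ 0.6  -0.01  0.87] [ 0.007  0.062 -0.002]
6.0 [ 0.83 -0.01  1.28] [ 0.007  0.093 -0.002]
8.0 [ 1.07 -0.01  1.67] [ 0.007  0.125 -0.002]
10.0 [ 1.32 -0.02  2.05] [ 0.007  0.156 -0.002]
13.0 [ 1.73 -0.02  2.61] [ 0.007  0.203 -0.001]
16.0 [ 2.16 -0.03  3.15] [ 0.007  0.25  -0.001]
20.0 [ 2.79 -0.03  3.83] [ 0.007  0.313 -0.001]
25.0 [ 3.63 -0.04  4.61] [ 0.007  0.392 -0.001]
```

>>> apply_moves(increments=[{"tx": 0.05,"ty": 0,"tz": 0.2,"wx": 0,"wy": 0.015,"wz": 0,"hand": 0.8},{"tx": 0.2,"ty": 0,"tz": 0.42,"wx": 0,"wy": 0.031,"wz": 0,"hand": 0.8},{"tx": 0.4,"ty": 0,"tz": 0.82,"wx": 0,"wy": 0.062,"wz": 0,"hand": 0.8},{"tx": 0.65,"ty": 0,"tz": 1.23,"wx": 0,"wy": 0.093,"wz": 0,"hand": 0.8},{"tx": 0.88,"ty": 0,"tz": 1.62,"wx": 0,"wy": 0.125,"wz": 0,"hand": 0.8},{"tx": 1.13,"ty": 0,"tz": 2.0,"wx": 0,"wy": 0.156,"wz": 0,"hand": 0.8},{"tx": 1.54,"ty": 0,"tz": 2.56,"wx": 0,"wy": 0.203,"wz": 0,"hand": 0.8},{"tx": 1.97,"ty": 0,"tz": 3.1,"wx": 0,"wy": 0.25,"wz": 0,"hand": 0.8}], force=60)

```text
clock: 13.25
tcp_pos: [0.5278, 0.0434, 0.124]
ee_rot: [-0.544, 0.549, 0.45, -0.446]
contact_force: [2.1, -2.9, 2.5]
finger_gap: 0.147
```

```bash
python3 arc.py 0 20 24 28 32 36 40 44; python3 look.py l10
```

```text
13.25 [-0.056  0.382 -0.41   0.77  -0.002  0.141] [0.52776278 0.04343798 0.12395653] [-0.0849 -0.0022] [ 2.1 -2.9  2.5] 0.012533131204055817
angle 15.0701837275018 radius 0.13287551516878646 nom 0.13200378782444086
20.0 [ 0.6  -0.01  0.97] [ 0.009  0.06  -0.   ]
24.0 [ 1.09 -0.02  1.75] [ 0.009  0.123 -0.   ]
28.0 [ 1.64 -0.02  2.5 ] [0.009 0.186 0.   ]
32.0 [ 2.23 -0.03  3.2 ] [0.009 0.248 0.001]
36.0 [ 2.87 -0.04  3.86] [0.009 0.311 0.001]
40.0 [ 3.55 -0.04  4.48] [0.009 0.374 0.001]
44.0 [ 4.28 -0.05  5.04] [0.009 0.437 0.001]
13.25 [-0.056  0.382 -0.41   0.77  -0.002  0.141] [0.52776278 0.04343798 0.12395653] [-0.0849 -0.0022] [ 2.1 -2.9  2.5] 0.012533131204055817
```

View pics/l10.png

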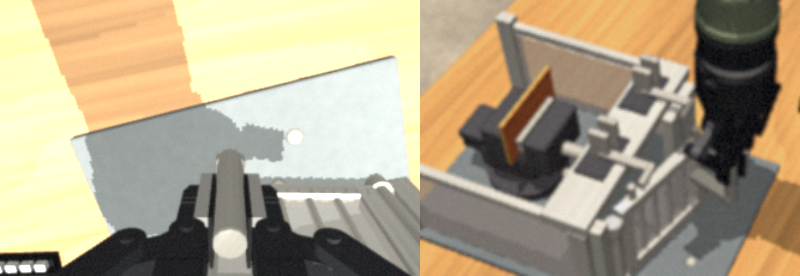

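>>> apply_moves(increments=[{"tx": 0.25,"ty": 0,"tz": 0.5,"wx": 0,"wy": 0.03,"wz": 0,"hand": 0.8},{"tx": 0.5,"ty": 0,"tz": 0.97,"wx": 0,"wy": 0.06,"wz": 0,"hand": 0.8},{"tx": 1.0,"ty": 0,"tz": 1.75,"wx": 0,"wy": 0.123,"wz": 0,"hand": 0.8},{"tx": 1.54,"ty": 0,"tz": 2.5,"wx": 0,"wy": 0.186,"wz": 0,"hand": 0.8},{"tx": 2.13,"ty": 0,"tz": 3.2,"wx": 0,"wy": 0.248,"wz": 0,"hand": 0.8},{"tx": 2.77,"ty": 0,"tz": 3.86,"wx": 0,"wy": 0.311,"wz": 0,"hand": 0.8},{"tx": 3.1,"ty": 0,"tz": 4.17,"wx": 0,"wy": 0.34,"wz": 0,"hand": 0.8},{"tx": 3.45,"ty": 0,"tz": 4.48,"wx": 0,"wy": 0.374,"wz": 0,"hand": 0.8}], force=60)

```text
clock: 14.15
tcp_pos: [0.4914, 0.0857, 0.124]
ee_rot: [-0.617, 0.623, 0.342, -0.337]
contact_force: [6.2, -9.5, -0.4]
finger_gap: 0.143
```

```bash
python3 arc.py 0 40 44 48 52 56 60 64 68; python3 look.py l11
```

```text
14.15 [ 0.028  0.33  -0.49   0.74  -0.005  0.596] [0.4914029  0.08573819 0.12400354] [-0.1188  0.0421] [ 6.2 -9.5 -0.4] 0.012248634583879753
angle 39.36777514451593 radius 0.13215008276241372 nom 0.13200378782444086
40.0 [ 0.08 -0.    0.12] [0.012 0.003 0.002]
44.0 [ 0.55 -0.01  0.91] [0.011 0.066 0.003]
48.0 [ 1.08 -0.02  1.67] [0.011 0.128 0.003]
52.0 [ 1.66 -0.02  2.39] [0.011 0.191 0.003]
56.0 [ 2.28 -0.03  3.06] [0.011 0.254 0.004]
60.0 [ 2.95 -0.04  3.69] [0.011 0.317 0.004]
64.0 [ 3.67 -0.04  4.28] [0.011 0.38  0.004]
68.0 [ 4.42 -0.05  4.81] [0.011 0.443 0.005]
14.15 [ 0.028  0.33  -0.49   0.74  -0.005  0.596] [0.4914029  0.08573819 0.12400354] [-0.1188  0.0421] [ 6.2 -9.5 -0.4] 0.012248634583879753
```

View pics/l11.png

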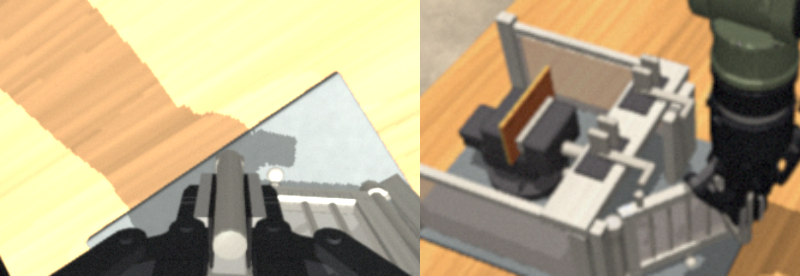

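>>> apply_moves(increments=[{"tx": 0.25,"ty": 0,"tz": 0.5,"wx": 0,"wy": 0.033,"wz": 0,"hand": 0.8},{"tx": 0.52,"ty": 0,"tz": 0.9,"wx": 0,"wy": 0.066,"wz": 0,"hand": 0.8},{"tx": 1.05,"ty": 0,"tz": 1.67,"wx": 0,"wy": 0.128,"wz": 0,"hand": 0.8},{"tx": 1.63,"ty": 0,"tz": 2.39,"wx": 0,"wy": 0.191,"wz": 0,"hand": 0.8},{"tx": 2.25,"ty": 0,"tz": 3.06,"wx": 0,"wy": 0.254,"wz": 0,"hand": 0.8},{"tx": 2.92,"ty": 0,"tz": 3.69,"wx": 0,"wy": 0.317,"wz": 0,"hand": 0.8},{"tx": 3.64,"ty": 0,"tz": 4.28,"wx": 0,"wy": 0.38,"wz": 0,"hand": 0.8},{"tx": 3.64,"ty": 0,"tz": 4.28,"wx": 0,"wy": 0.38,"wz": 0,"hand": 0.8}], force=80)

```text
clock: 15.05
tcp_pos: [0.4757, 0.1397, 0.124]
ee_rot: [-0.67, 0.676, 0.22, -0.213]
contact_force: [2.6, -4.8, 3.2]
finger_gap: 0.142
```

```bash
python3 arc.py 0 64 68 72 76 80 84; python3 look.py l12
```

```text
15.05 [ 0.141  0.324 -0.498  0.736 -0.007  1.089] [0.47571967 0.13973708 0.12397382] [-0.1314  0.0969] [ 2.6 -4.8  3.2] 0.012127092363245495
angle 64.00404648191126 radius 0.13139909091258828 nom 0.13200378782444086
64.0 [-0.05 -0.    0.03] [0.011 0.001 0.007]
68.0 [ 0.45 -0.01  0.8 ] [0.011 0.063 0.008]
72.0 [ 1.01 -0.01  1.54] [0.011 0.126 0.008]
76.0 [ 1.61 -0.01  2.23] [0.01  0.189 0.008]
80.0 [ 2.26 -0.02  2.88] [0.01  0.252 0.009]
84.0 [ 2.96 -0.02  3.49] [0.01  0.315 0.009]
15.05 [ 0.141  0.324 -0.498  0.736 -0.007  1.089] [0.47571967 0.13973708 0.12397382] [-0.1314  0.0969] [ 2.6 -4.8  3.2] 0.012127092363245495
```

View pics/l12.png

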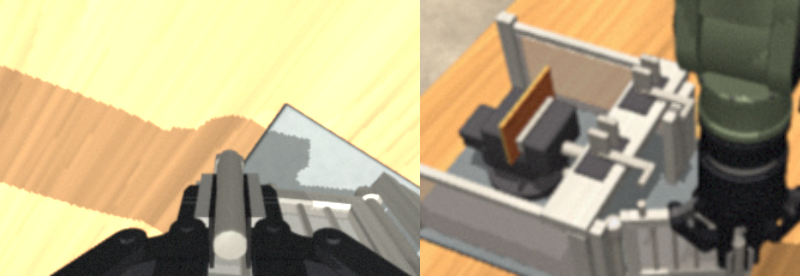

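>>> apply_moves(increments=[{"tx": 0.25,"ty": 0,"tz": 0.4,"wx": 0,"wy": 0.03,"wz": 0,"hand": 0.8},{"tx": 0.48,"ty": 0,"tz": 0.8,"wx": 0,"wy": 0.063,"wz": 0,"hand": 0.8},{"tx": 1.04,"ty": 0,"tz": 1.54,"wx": 0,"wy": 0.126,"wz": 0,"hand": 0.8},{"tx": 1.65,"ty": 0,"tz": 2.23,"wx": 0,"wy": 0.189,"wz": 0,"hand": 0.8},{"tx": 2.3,"ty": 0,"tz": 2.88,"wx": 0,"wy": 0.252,"wz": 0,"hand": 0.8},{"tx": 2.64,"ty": 0,"tz": 3.2,"wx": 0,"wy": 0.28,"wz": 0,"hand": 0.8},{"tx": 2.64,"ty": 0,"tz": 3.2,"wx": 0,"wy": 0.28,"wz": 0,"hand": 0.8},{"tx": 2.64,"ty": 0,"tz": 3.2,"wx": 0,"wy": 0.28,"wz": 0,"hand": 0.8}], force=80)

```text
clock: 15.95
tcp_pos: [0.4789, 0.179, 0.124]
ee_rot: [-0.693, 0.7, 0.124, -0.117]
contact_force: [1.9, -6.9, 6.0]
finger_gap: 0.139
```

```bash
python3 arc.py 0 80 82; python3 look.py l13; python3 -c "
from m import *
for n in ['top','side']:
    cv2.imwrite(f'pics/{n}F.png',arm.grab_frame(n)['frame'])
s=arm.state();print(s['clock'],s['qvel'].round(3))"
```

```text
15.95 [ 0.22   0.351 -0.458  0.751 -0.011  1.448] [0.47888731 0.17899458 0.12396968] [-0.126   0.1359] [ 1.9 -6.9  6. ] 0.01186134383531787
angle 81.26950724362297 radius 0.13097838410734985 nom 0.13200378782444086
80.0 [-0.24  0.   -0.19] [ 0.012 -0.029  0.009]
82.0 [ 0.  -0.   0.2] [0.012 0.003 0.009]
15.95 [ 0.22   0.351 -0.458  0.751 -0.011  1.448] [0.47888731 0.17899458 0.12396968] [-0.126   0.1359] [ 1.9 -6.9  6. ] 0.01186134383531787
16.15 [ 0.001 -0.001  0.     0.002  0.001 -0.001]
```

View pics/topF.png

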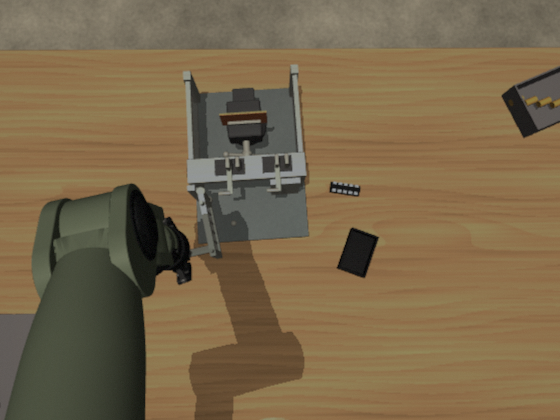

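View pics/sideF.png

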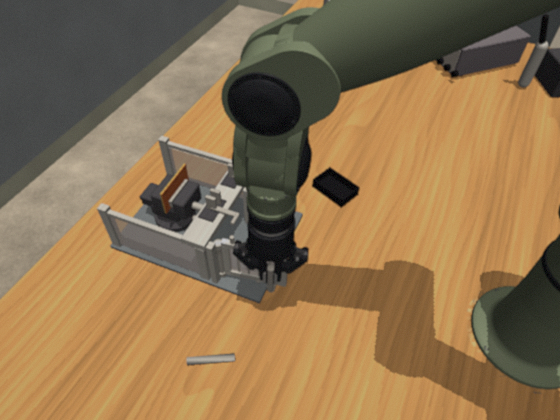

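View pics/l13.png

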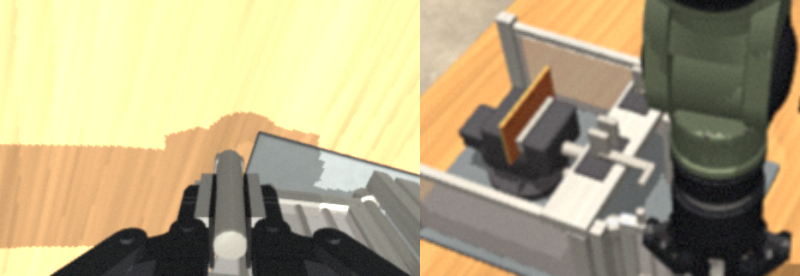

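```bash
python3 -c "
from m import *
f=arm.grab_frame('top')
for a in [((201,192),(214,254)),((202,192),(212,254))]:
    A,B=[inv(atz(f,*q,.134)) for q in a]; d=B-A; print(A,B,np.degrees(np.arctan2(-d[0],-d[1])))"
```

```text
[-0.004   0.0966] [-0.1347  0.0755] 80.82938357405382
[-0.0041  0.0946] [-0.1344  0.0796] 83.43307695994093
```

The top view puts the gate at about 81–83°, and the arm pose gives 81°. The gripper still holds the handle and the arm is at rest, so I'm handing in.

```bash
python3 -c "
from m import *
print(arm.hand_in()); s=arm.state(); print(s['clock'],s['tcp_pos'],s['finger_gap'])"
```

```text
the job is handed in; nothing more can be done
None
the job is handed in; nothing more can be done
```

The gate is open to about 81°, and the arm was still holding it by its handle, at rest, when I handed in at about 16 s of the 53 s allowed.

- **Catches:** I squeezed the hinge-side catch first, then the free-edge one, each until the fingers stopped against both tabs. The gripper read about 27 mm there, against the 28 mm given. I put the difference down to give in the fingers. The pictures show both catches stayed squeezed and the gate pins clear.
- **Gate:** I gripped the handle post, raising the grip from 60 to 80 N on the way, and swung the gate along its arc past the detent. The highest wrist force I read, at the end of a move, was about 11 N.
- **Last checks:** The gate angle came out at 81.3° from the tool position and at 80.8–83.4° from the top picture. The joints were at rest. The terminal block and enclosure half were in the same place in the top view, and the spacer rod was in the same place in the side view.
- **Small disagreements:** The catches and the handle sat 1–2 mm further to the guard's -y than my camera estimate. I corrected for this while gripping and swinging. The very first move call was refused because some fields were missing, and nothing moved.

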